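Clip the cold chisel into the spring-clip rack

TASK

Put the cold chisel away in the small tool rack on the bench: press its round shank down until both pairs of spring fingers have snapped over it, with the struck head (the end away from the cutting edge) towards the upright steel stop and pushed right up against that stop. Press only as hard as the clips need: never bear on either clip's saddle with more than 22 N (a little over 2 kg). Let go of the chisel, and leave the punch, the padlock and the bolt where they lie.

Things in the scene. Friction and masses are not known exactly. Their poses are not given: they have to be found in the camera images.
- chisel_centre (a point): Cold chisel on the bench: plain steel, 176 mm long, 0.2 to 0.4 kg (the pointed punch is shorter and thinner). Point on its axis, half-way along and half-way up, 10.6 mm above the bench at the start. y axis along the chisel towards the struck head, z up. Round shank, diameter 21.2 mm, from y = -36 to +88 mm; flat blade up to 26 mm wide from y = -36 to the cutting edge at y = -88 mm.
- chisel_shank (a point): Point on the axis of the chisel's round shank, 24 mm from the centre towards the head; same axes. With the head against the stop this point lies midway between the two clips, so it is the place to grasp.
- rack: Tool rack fixed to the bench: wooden board 70 mm (its x) by 164 mm (its y, -78 to +86) by 14 mm, origin under it at bench height, y along the stored tool towards the stop, z up. Over it a narrow steel bar on set screws carries two spring clips at y = +40 and -40 mm. Between them are 68 mm of free length for the gripper; there nothing is higher than 26 mm below a seated shank's axis.
- head_clip (a point): Head-end clip, 12 mm long in y: two steel fingers with beads 15 mm apart under a flared mouth 35 mm wide. They yield sideways to a shank pressed from above (3 to 6 N per clip), then close over it and it drops on a firm cork-faced saddle. The point is on the rack's middle plane at y = +40 mm, 60 mm above the bench whatever the clip's own height; rack axes.
- blade_clip (a point): The same clip at y = -40 mm. The height of bar and clips differs on every rack and is NOT reported: a seated shank's axis lies 48 to 72 mm above the bench, and it first meets the beads 17 mm higher than that; finger tips end 20 mm above the seated axis. The depth must be felt. A seated shank slides along y through the closed clips with 1 to 5 N.
- rack_stop (a point): Middle of the face of the upright steel stop plate (40 mm wide, top 86 mm above the bench) at rack y = +64 mm, 60 mm above the bench; same axes as the rack. The chisel's head face must end up against it.
- punch_centre (a point): Pointed steel punch, 121 mm long, 16 mm thick, bystander; its centre.
- padlock_centre (a point): Old padlock lying flat, 80 mm long, 16 mm thick, bystander; centre of its case.
- bolt_centre (a point): Square-headed bolt with nut, 96 mm long, 18 mm thick, bystander; its centre.

How it is judged:
By the outcome, as a careful person would: the job done as asked, in the order asked, and still so for the second after the job is handed in, with the robot touching nothing.
It also fails if it takes over 70 s, if anything falls off the work surface, if the arm or the gripper's body presses on something with over 40 N, if the wrist force passes 120 N, or if a joint passes its speed limit or range.

ROBOT

A 6-joint arm with a two-finger parallel gripper is mounted at the origin on a cart in front of the work surface, level with it; the furniture and walls round the work are solid. World frame = base frame: x ahead of the robot, y to its left, z up, the work surface at z = 0. Lengths are in mm, angles in rad, forces in N, time in s.
With the tool pointing down it reaches from about 300 to 1000 mm from the base axis. Payload 5.1 kg.
Tool frame: the origin (TCP) lies between the finger pads; the fingertips stand 25 mm ahead of it and the grasp point (between the pads) lies 6 mm ahead of it (robot.tip_reach is the distance from the TCP to the fingertips, in mm); z points along the fingers, y is the direction in which the jaws open and shut (so a half turn about z gives the same grasp; the last joint's range is limited). The gripper opens to 95 mm and grips with 3 to 60 N. Pads are 20 mm wide; open, the fingers measure 119 mm over their backs; the gripper's body (75 mm by 180 mm) begins 59 mm behind the grasp point.
Start: joints at [1.122, 0.124, 1.65, -0, 1.367, -0.083], TCP at [232.523, 606.975, 239.656] pointing down, gripper open.
Joint ranges: [-2.61, 2.61], [-1.02, 2.33], [0.03, 2.71], [-1.35, 4.49], [0.32, 2.68], [-2.91, 2.91]. Speed limits (rad/s): [2.57, 2.57, 3.14, 3.14, 3.14, 3.14].

INTERFACE

Orientations are given as a unit quaternion [w, x, y, z].
In Python, from bench import robot, imaging, job_done gives the robot as it stands.
- The arm moves only by the tool send_rows, never from a script. Its argument "moves" is a list of rows, each a list of 4 numbers: the shift along the tool's x, y, z in mm, then the turn about the tool's z in degrees. In form: [[dx, dy, dz, spin], ...]. A call has exactly 5 rows; each row shifts and turns the commanded pose from where the row before left it, along the tool's axes as they then stand; what a row does not reach is not made up. A row lasts 1/10 s, in which the tool goes at most 50 mm and 8.59 degrees, less where a joint would pass 70% of its speed; a pose out of reach is approached as far as the arm can. A call is refused whole if a number of a shift passes 50 or a number of a turn 8.59, either way. A call with a gripper value outside its range is refused whole. "grip" is the opening, from 0 (shut) to 1 (fully open), set as the call begins (left out, the last holds). The fingers move at their own pace and stop on an object; "force" is the grip in N (left out, the last holds). Time passes only in rows, so rows that do not move let the fingers close, or fill a call up. It gives the time, the measured TCP pose, the force and the opening at its end, in the units of the state.
- robot.sense(): the state, without advancing time (a new reading comes with each control period).
- imaging.get_image(name): name is "scene" or "top" or "wrist"; returns a dict with "frame" (480x640x3 uint8, blue, green, red), "mtx" (3x3 intrinsics, pixels), "origin" and "attitude" of the camera in the world. Camera axes: x right, y down, z forward; pixel columns grow to the right and rows downward; lengths in mm; the calibration is good to about 2 mm. A picture is of the moment at which its call begins. There is no depth.
- job_done(): hands the job in, once; it reports no verdict.
The state is a dict: "time_s": time; "qpos": joint angles; "qd": joint speeds; "joint_efforts": joint torques, N m; "position": TCP position; "tcp_rot": TCP orientation; "wrist_force": force on the tool from outside, world axes, zero at the start; "ft_torque": the same for the moment, N m; "finger_gap": opening from 0.0 (shut) to 1.0 (fully open).
Only numpy, scipy, OpenCV 4.12 (cv2) and the standard library are available. Lean on these libraries where they do the work, as an engineer would, in place of code of your own. Each camera call takes 0.05 s, during which the arm holds its last target.

## Working session

There is one attempt and no reset: what is moved stays moved. The work goes in short steps, Python scripts to look and compute and a tool call to move; the robot and the scene stay as the last step left them, time stands still between calls to the robot, and variables do not carry over. Pictures are saved under pics/ and viewed, and the job is handed in when it is done.

Besides the shell and the picture viewer there is one more tool, called as name(argument=value, ...), one argument or row to a line, values as JSON. send_rows: Moves the arm, as the interface text tells. Its arguments: {"type":"object","properties":{"moves":{"type":"array","items":{"type":"array","items":{"type":"number"}}},"grip":{"type":"number"},"force":{"type":"number"}},"required":["moves"]}

```bash
ls; mkdir -p pics; python3 - <<'E'
from bench import robot, imaging
import cv2
s=robot.sense(); print(s)
for n in ["scene","top","wrist"]:
    d=imaging.get_image(n); cv2.imwrite(f"pics/{n}0.png",d["frame"]); print(n,d["mtx"],d["origin"],d["attitude"])
E
```

```text
pics
{'time_s': 0.0, 'qpos': array([ 1.12238307e+00,  1.24498311e-01,  1.65168335e+00, -2.78976214e-05,
        1.36748449e+00, -8.25843708e-02]), 'qd': array([ 0.00056618, -0.00052512, -0.00063769,  0.00131889, -0.00098296,
       -0.00106903]), 'joint_efforts': array([-2.17243629e-03, -4.17605031e+01, -3.59927523e+01,  7.72572309e-02,
        4.91414394e-02, -1.67638977e-04]), 'position': array([232.28623779, 606.44121063, 238.38586534]), 'tcp_rot': array([-2.58853487e-04,  1.81893286e-01,  9.83317730e-01, -1.00400797e-03]), 'wrist_force': array([ 0.70624377, -0.7456575 , -0.12287599]), 'ft_torque': array([-0.00490529,  0.05790616, -0.01118402]), 'finger_gap': 1.001350806871995}
scene [[606.59982334   0.         308.87805757]
 [  0.         606.59982334 234.00396263]
 [  0.           0.           1.        ]] [ -95.02613253 1230.90356291  709.67234199] [ 0.1433327  -0.22569109  0.8292969  -0.49069942]
top [[509.82005679   0.         323.38603031]
 [  0.         509.82005679 235.18002998]
 [  0.           0.           1.        ]] [326.99946089 208.82255044 942.32887304] [ 0.07738664 -0.68390748  0.72082122 -0.08184524]
wrist [[348.06143185   0.         322.35265776]
 [  0.         348.06143185 243.14105511]
 [  0.           0.           1.        ]] [158.75295895 637.33758312 382.83712299] [0.11828485 0.81541553 0.56089963 0.08060904]
```

View pics/scene0.png

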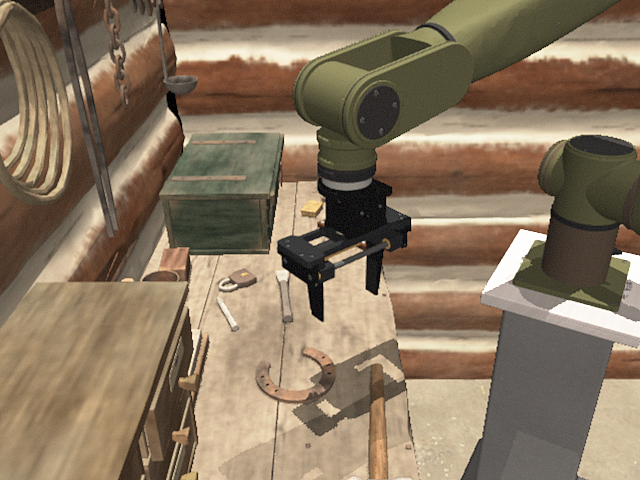

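View pics/top0.png

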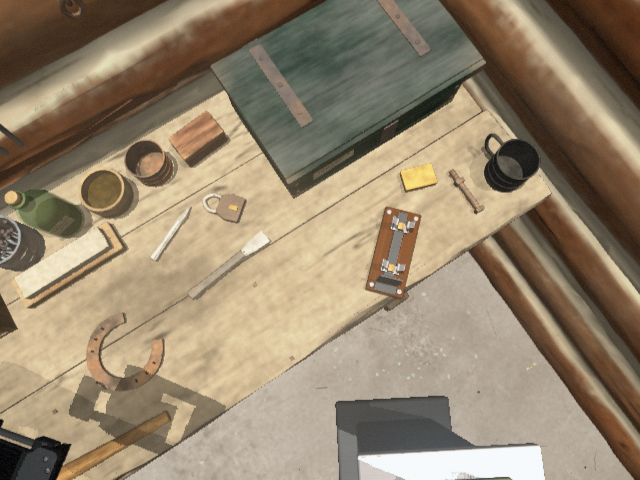

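View pics/wrist0.png

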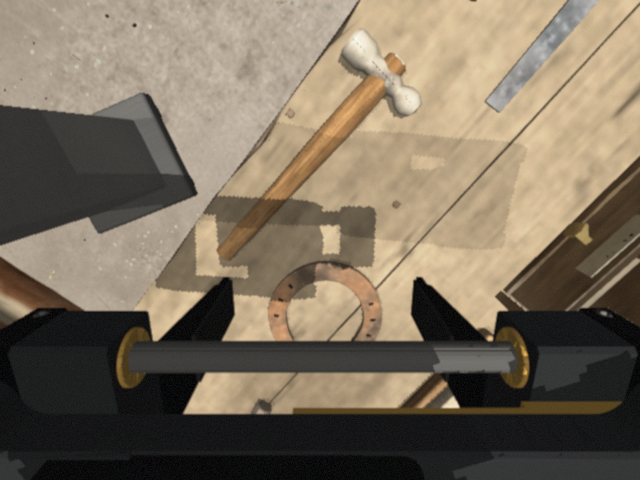

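The top view shows the chisel from (193,294), head end, to (266,238), blade end. The punch is at (170,233), the padlock at (228,205) and the rack around (394,252), with the stop near (388,285). I'll enlarge these.

```bash
cat > h.py <<'E'
import numpy as np, cv2
from bench import robot, imaging
from scipy.spatial.transform import Rotation as R
def cam(d):
    q=np.array(d["attitude"]); return np.array(d["mtx"]),np.array(d["origin"]),R.from_quat([q[1],q[2],q[3],q[0]]).as_matrix()
def ray(d,u,v):
    K,o,A=cam(d); return o, A@np.linalg.solve(K,[u,v,1.])
def at_z(d,u,v,z):
    o,r=ray(d,u,v); return o+r*(z-o[2])/r[2]
def proj(d,p):
    K,o,A=cam(d); c=K@(A.T@(np.array(p)-o)); return c[:2]/c[2]
def tri(l):
    M=np.zeros((3,3));b=np.zeros(3)
    for d,u,v in l:
        o,r=ray(d,u,v); r=r/np.linalg.norm(r); P=np.eye(3)-np.outer(r,r); M+=P;b+=P@o
    return np.linalg.solve(M,b)
def crop(d,x0,y0,x1,y1,f,name):
    cv2.imwrite(name,cv2.resize(d["frame"][y0:y1,x0:x1],None,fx=f,fy=f,interpolation=cv2.INTER_CUBIC))
E
python3 - <<'E'
from h import *
d=imaging.get_image("top"); crop(d,180,220,280,305,7,"pics/t1.png"); crop(d,355,200,430,305,5,"pics/t2.png")
for u,v,z in [(193,294,10),(266,238,3),(388,285,60)]: print(at_z(d,u,v,z))
E
```

```text
[443.16408564 440.98961271  10.        ]
[542.64811402 305.60156754   3.        ]
[434.79794489  90.42901178  60.        ]
```

View pics/t1.png

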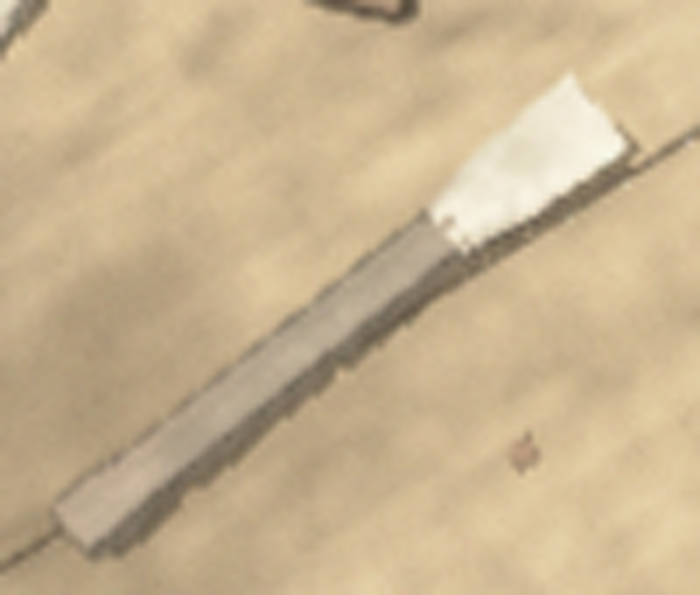

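View pics/t2.png

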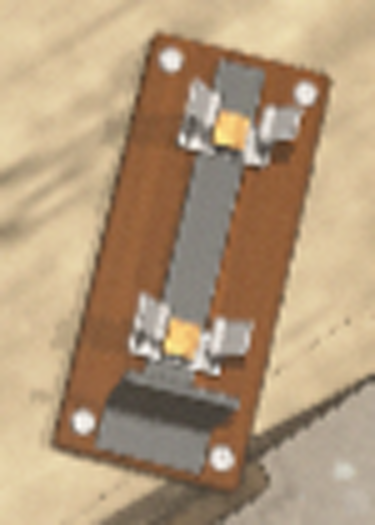

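```bash
python3 - <<'E'
from h import *
d=imaging.get_image("top")
c=lambda x,y:((x)/7-.5+180+.07,(y)/7-.5+220)
r=lambda x,y:((x)/5-.4+355,(y)/5-.4+200)
H=at_z(d,*c(77,532),11);B=at_z(d,*c(602,108),4);print("chisel",H,B,np.linalg.norm((H-B)[:2]))
ax=(H-B);ax[2]=0;ax/=np.linalg.norm(ax);print("axis",ax,np.degrees(np.arctan2(ax[1],ax[0])),"shank",H-64*ax)
P=[at_z(d,*r(*p),14) for p in [(153,35),(328,75),(243,490),(55,447)]]
for p in P:print(p)
L=lambda a,b:np.linalg.norm(P[a]-P[b])
print(L(0,1),L(2,3),L(0,3),L(1,2))
y=(P[3]+P[2]-P[0]-P[1]);y/=np.linalg.norm(y);m=sum(P)/4;o=m-4*y
print("rack y",y,np.degrees(np.arctan2(y[1],y[0])),"origin",o,"stop",o+64*y)
E
```

```text
chisel [440.53226195 445.15516822  11.        ] [548.40482982 306.14657432   4.        ] 175.9541988095851
axis [-0.61307186  0.79002715  0.        ] 127.81195139095301 shank [479.76886097 394.59343074  11.        ]
[589.1824902   77.50281643  14.        ]
[570.08193015  12.83232112  14.        ]
[416.05473704  58.52906201  14.        ]
[435.26271475 125.65517971  14.        ]
67.43222048091064 69.82021258965209 161.2759974812793 160.6629028297009
rack y [-0.95656469  0.29152013  0.        ] 163.0510141994857 origin [506.47172681  67.46376431  14.        ] stop [445.25158636  86.1210525   14.        ]
```

```bash
cat >> h.py <<'E'
def state():
    s=robot.sense(); q=s["tcp_rot"]; A=R.from_quat([q[1],q[2],q[3],q[0]]).as_matrix()
    return s,np.array(s["position"]),np.degrees(np.arctan2(A[1,0],A[0,0])),A
def plan(target,phi,N):
    s,p,f,A=state(); dp=(np.array(target)-p)/N; da=(phi-f+180)%360-180
    rows=[]
    for i in range(N):
        a=np.radians(f+da*i/N); x=np.array([np.cos(a),np.sin(a),0]);y=np.array([np.sin(a),-np.cos(a),0])
        rows.append([round(float(v),1) for v in (dp@x,dp@y,-dp[2],-da/N)])
    print("pos",p.round(1),"phi",round(f,2),"tilt",A[:,2].round(4),"t",round(s["time_s"],2),"F",np.round(s["wrist_force"],1),"gap",round(s["finger_gap"],3))
    for i in range(0,N,5): print(rows[i:i+5])
E
python3 -c "
from h import *
plan([480,394.6,180],127.8,10)"
```

```text
pos [232.4 606.7 239.1] phi 159.04 tilt [-4.e-04 -9.e-04 -1.e+00] t 0.25 F [-0.1 -0.1 -0.3] gap 0.997
[[-30.7, -11.0, 5.9, 3.1], [-31.3, -9.3, 5.9, 3.1], [-31.7, -7.5, 5.9, 3.1], [-32.1, -5.8, 5.9, 3.1], [-32.4, -4.0, 5.9, 3.1]]
[[-32.5, -2.3, 5.9, 3.1], [-32.6, -0.5, 5.9, 3.1], [-32.6, 1.3, 5.9, 3.1], [-32.5, 3.0, 5.9, 3.1], [-32.2, 4.8, 5.9, 3.1]]
```

send_rows(
  moves=[
    [-30.7,-11,5.9,3.1],
    [-31.3,-9.3,5.9,3.1],
    [-31.7,-7.5,5.9,3.1],
    [-32.1,-5.8,5.9,3.1],
    [-32.4,-4,5.9,3.1],
  ],
  grip=1,
)

```text
time_s: 0.75
position: [357.3, 500.0, 209.8]
tcp_rot: [0.0, 0.314, 0.95, -0.0]
wrist_force: [0.3, -0.4, -0.0]
finger_gap: 0.999
```

send_rows(
  moves=[
    [-32.5,-2.3,5.9,3.1],
    [-32.6,-0.5,5.9,3.1],
    [-32.6,1.3,5.9,3.1],
    [-32.5,3,5.9,3.1],
    [-32.2,4.8,5.9,3.1],
  ],
)

```text
time_s: 1.25
position: [481.4, 394.3, 180.4]
tcp_rot: [-0.0, 0.439, 0.898, 0.0]
wrist_force: [-0.6, 0.2, 0.4]
finger_gap: 1.0
```

```bash
python3 -c "
from h import *
d=imaging.get_image('wrist');plan([480,394.6,180],127.8,1);cv2.imwrite('pics/w1.png',d['frame'])
print(proj(d,[479.8,394.6,11]),proj(d,[440.5,445.2,11]),d['origin'])
d=imaging.get_image('scene');cv2.imwrite('pics/s1.png',d['frame'])"
```

```text
pos [484.3 391.  179.1] phi 127.65 tilt [ 0.0011 -0.0032 -1.    ] t 1.3 F [ 1.5 -2.6 -1.7] gap 0.999
[[5.4, -1.2, -0.9, -0.1]]
[318.75533589 229.78649828] [318.63097564 158.92672647] [433.35338997 459.38501448 324.6720215 ]
```

View pics/w1.png

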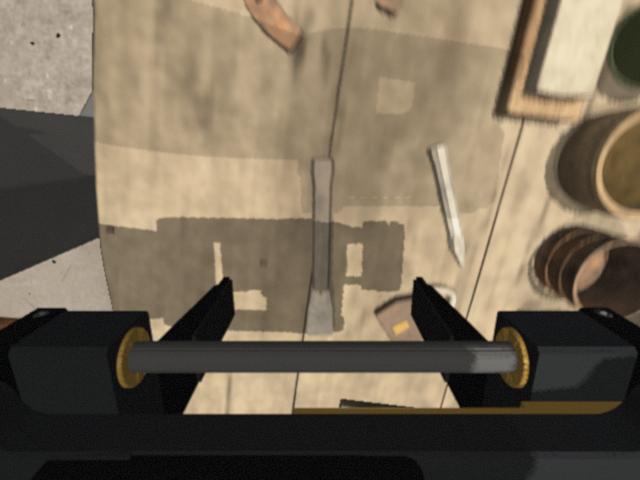

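```bash
python3 -c "
from h import *
d=imaging.get_image('wrist');plan([480,394.6,180],127.8,1);
d=imaging.get_image('wrist');plan([480,394.6,180],127.8,1);crop(d,280,140,360,350,4,'pics/w2.png')
print(proj(d,[479.8,394.6,11]),proj(d,[440.5,445.2,11]),proj(d,[548.4,306.1,4]),d['origin'],d['attitude'])
t=imaging.get_image('top');crop(t,100,170,300,310,4,'pics/t3.png')"
```

```text
pos [481.4 393.9 179.9] phi 127.89 tilt [-1.2e-03 -6.0e-04 -1.0e+00] t 1.4 F [-0.2  0.3 -0.2] gap 1.0
[[1.4, -0.7, -0.1, 0.1]]
pos [480.7 394.8 180.3] phi 127.98 tilt [-9.e-04 -1.e-04 -1.e+00] t 1.45 F [0.1 0.8 0.3] gap 0.998
[[0.3, -0.7, 0.3, 0.2]]
[319.24983128 229.71327464] [319.1284271  158.73277141] [319.38790152 332.70217176] [433.49999968 459.17408802 324.22224363] [0.13529512 0.93611778 0.32133882 0.04604448]
```

View pics/w2.png

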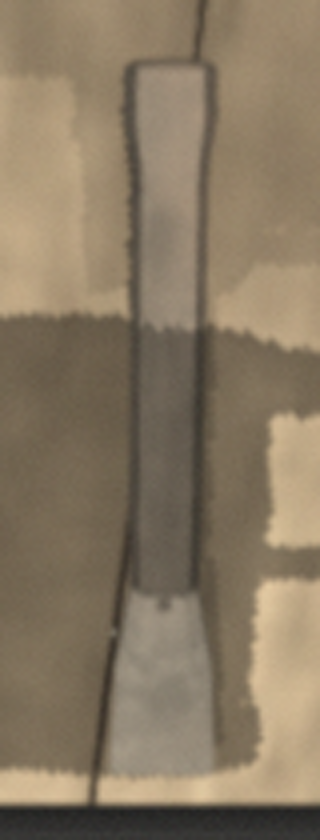

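```bash
python3 -c "
from h import *
w=imaging.get_image('wrist');t=imaging.get_image('top')
wc=lambda x,y:(x/4-.4+280,y/4-.4+140)
c=lambda x,y:(x/7-.43+180,y/7-.43+220)
for a,b in [((171,62),(77,532)),((165,593),(447,232)),((160,774),(602,108))]:
  print(tri([(w,*wc(*a)),(t,*c(*b))]), at_z(w,*wc(*a),11),at_z(t,*c(*b),11))
H=at_z(w,*wc(171,62),11);S=at_z(w,*wc(165,593),11);B=at_z(w,*wc(160,774),4)
for p in (S,B):
  v=(H-p)[:2];print(np.linalg.norm(v),np.degrees(np.arctan2(v[1],v[0])))
"
```

```text
[441.35372591 449.97587434  -6.45653856] [439.75777026 450.90917673  11.        ] [440.40447304 445.1544456   11.        ]
[517.10338689 348.55692132   4.49993737] [516.1861131  350.86806503  11.        ] [514.98004167 347.46099123  11.        ]
[548.95872524 306.41016422   1.95567269] [545.89574028 310.74098016  11.        ] [546.61849688 305.42419443  11.        ]
125.89485938682203 127.37871857121941
180.0110347361396 127.13593971569135
```

View pics/t3.png

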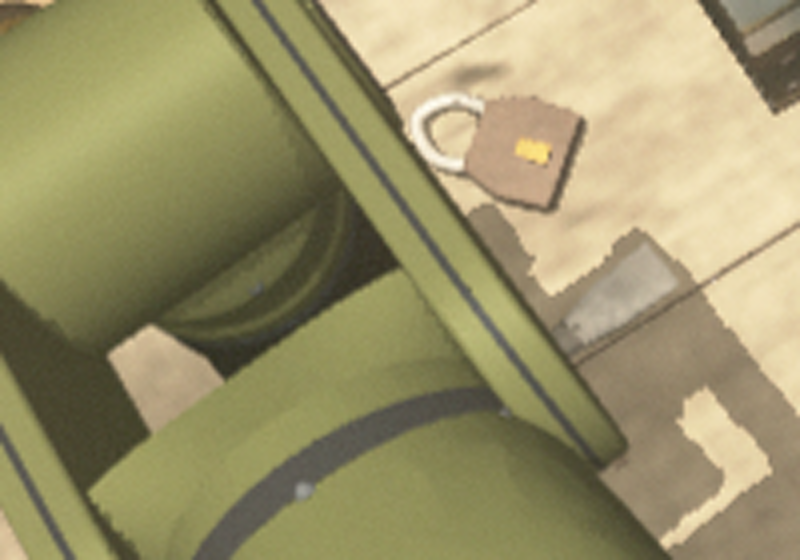

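```bash
python3 -c "
from h import *
plan([479.3,397,28],127.5,10)"
```

```text
pos [479.9 396.  181. ] phi 128.13 tilt [ 1.e-04  4.e-04 -1.e+00] t 1.6 F [ 0.2 -0.3 -0.4] gap 1.0
[[0.1, 0.0, 15.3, 0.1], [0.1, 0.0, 15.3, 0.1], [0.1, 0.0, 15.3, 0.1], [0.1, 0.0, 15.3, 0.1], [0.1, 0.0, 15.3, 0.1]]
[[0.1, 0.0, 15.3, 0.1], [0.1, 0.0, 15.3, 0.1], [0.1, 0.0, 15.3, 0.1], [0.1, 0.0, 15.3, 0.1], [0.1, 0.0, 15.3, 0.1]]
```

send_rows(
  moves=[
    [0.2,0,20,0.1],
    [0.2,0,20,0.1],
    [0.2,0,20,0.1],
    [0.2,0,20,0.1],
    [0.2,0,20,0.1],
  ],
  grip=0.6,
)

```text
time_s: 2.1
position: [479.2, 397.2, 80.4]
tcp_rot: [0.0, 0.441, 0.897, 0.0]
wrist_force: [-0.2, -0.3, -0.4]
finger_gap: 0.64
```

send_rows(
  moves=[
    [0,0,16,0],
    [0,0,12,0],
    [0,0,8,0],
    [0,0,0,0],
    [0,0,0,0],
  ],
)

```text
time_s: 2.6
position: [480.3, 396.4, 45.2]
tcp_rot: [0.0, 0.442, 0.897, 0.0]
wrist_force: [0.4, -0.1, -0.5]
finger_gap: 0.599
```

```bash
python3 -c "
from h import *
d=imaging.get_image('wrist');plan([479.3,397,28],127.5,1);cv2.imwrite('pics/w3.png',d['frame'])
"
```

```text
pos [480.6 396.5  45.7] phi 127.55 tilt [ 1.4e-03  9.0e-04 -1.0e+00] t 2.65 F [ 0.7 -0.3 -0.7] gap 0.598
[[1.2, -0.7, 17.7, 0.0]]
```

View pics/w3.png

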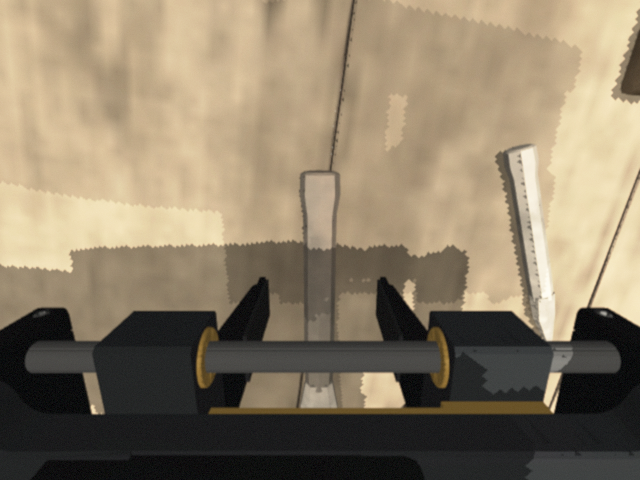

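```bash
python3 -c "
from h import *
w=imaging.get_image('wrist');s,p,f,A=state()
H=at_z(w,319.7,171.5,11);print(H, (p-H)[:2], np.linalg.norm((p-H)[:2]))
w1={'mtx':w['mtx'],'origin':[433.5,459.17,324.22],'attitude':[0.13529512,0.93611778,0.32133882,0.04604448]}
print(tri([(w1,322.4,155.1),(w,319.7,171.5)]))
"
```

```text
[441.17215985 449.28521195  11.        ] [ 39.50803825 -52.77348538] 65.92363647036225
[440.82444067 449.61615923  16.49391087]
```

send_rows(
  moves=[
    [0.5,0,6,0],
    [0.5,0,6,0],
    [0.5,0,4,0],
    [0,0,1.5,0],
    [0,0,0,0],
  ],
)

```text
time_s: 3.2
position: [478.7, 397.0, 26.5]
tcp_rot: [-0.0, 0.442, 0.897, -0.0]
wrist_force: [1.1, 0.4, -0.3]
finger_gap: 0.599
```

send_rows(
  moves=[
    [0,0,0,0],
    [0,0,0,0],
    [0,0,0,0],
    [0,0,0,0],
    [0,0,0,0],
  ],
  grip=0,
  force=45,
)

```text
time_s: 3.7
position: [479.0, 397.2, 27.3]
tcp_rot: [-0.0, 0.442, 0.897, -0.0]
wrist_force: [-1.1, -1.1, 0.4]
finger_gap: 0.231
```

send_rows(
  moves=[
    [0,0,0,0],
    [0,0,0,0],
    [0,0,0,0],
    [0,0,0,0],
    [0,0,0,0],
  ],
)

```text
time_s: 4.2
position: [478.9, 397.2, 27.2]
tcp_rot: [-0.0, 0.442, 0.897, -0.0]
wrist_force: [-0.9, -1.1, 1.0]
finger_gap: 0.214
```

send_rows(
  moves=[
    [0,0,-5,0],
    [0,0,-15,0],
    [0,0,-25,0],
    [0,0,-30,0],
    [0,0,-30,0],
  ],
)

```text
time_s: 4.7
position: [479.0, 397.2, 133.9]
tcp_rot: [0.0, 0.442, 0.897, 0.0]
wrist_force: [0.5, 0.2, -1.4]
finger_gap: 0.212
```

send_rows(
  moves=[
    [0,0,-25,0],
    [0,0,-15,0],
    [0,0,-5,0],
    [0,0,0,0],
    [0,0,0,0],
  ],
)

```text
time_s: 5.2
position: [478.3, 396.7, 175.4]
tcp_rot: [-0.001, 0.442, 0.897, -0.001]
wrist_force: [0.8, -0.1, -3.0]
finger_gap: 0.215
```

```bash
python3 -c "
from h import *
d=imaging.get_image('wrist');cv2.imwrite('pics/w4.png',d['frame'])
# view pose: TCP over rack origin
y=np.array([np.cos(np.radians(163)),np.sin(np.radians(163))]);o=np.array([506.5,67.5])
plan([*(o-30*y),200],163,15)
"
```

```text
pos [478.2 396.6 175.1] phi 127.54 tilt [-0.0028 -0.002  -1.    ] t 5.25 F [-0.9 -0.1 -2.4] gap 0.212
[[-20.2, -10.7, -1.7, -2.4], [-19.7, -11.5, -1.7, -2.4], [-19.2, -12.3, -1.7, -2.4], [-18.7, -13.1, -1.7, -2.4], [-18.1, -13.9, -1.7, -2.4]]
[[-17.6, -14.6, -1.7, -2.4], [-16.9, -15.3, -1.7, -2.4], [-16.3, -16.0, -1.7, -2.4], [-15.6, -16.7, -1.7, -2.4], [-14.9, -17.3, -1.7, -2.4]]
[[-14.2, -17.9, -1.7, -2.4], [-13.4, -18.5, -1.7, -2.4], [-12.7, -19.0, -1.7, -2.4], [-11.9, -19.5, -1.7, -2.4], [-11.1, -20.0, -1.7, -2.4]]
```

View pics/w4.png

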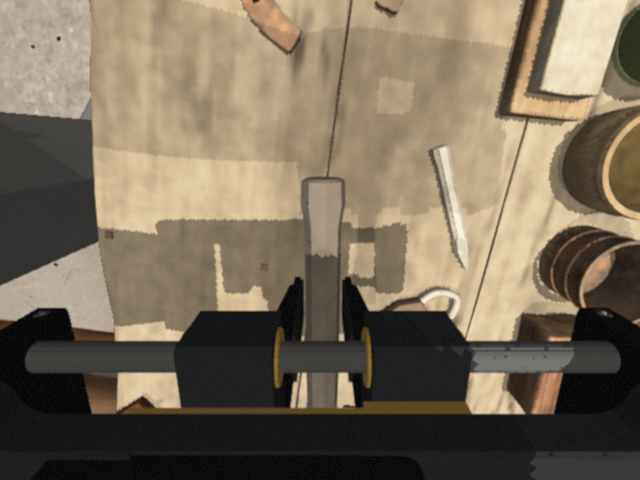

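```bash
python3 -c "
from h import *
t=imaging.get_image('top')
for u,v,z in [(293,193,0),(288,183,150),(482,64,150),(468,95,0),(213,66,150)]: print(u,v,at_z(t,u,v,z))
s=imaging.get_image('scene')
for u,v,z in [(267,250,0),(283,134,150),(268,200,150)]: print('s',at_z(s,u,v,z))
"
```

```text
293 193 [629.73661104 251.34652789   0.        ]
288 183 [599.04241636 252.06061165 150.        ]
482 64 [797.41569081 -90.71969725 150.        ]
468 95 [ 818.53079527 -110.59793789    0.        ]
213 66 [817.89591067 373.46721882 150.        ]
s [632.89753622 232.39765088   0.        ]
s [ 806.21404046 -111.53651096  150.        ]
s [599.75686212 263.82881018 150.        ]
```

```bash
python3 -c "
from h import *
plan([440,240,195],144,5)
"
```

```text
pos [478.3 396.7 175.2] phi 127.54 tilt [-0.0026 -0.0018 -1.    ] t 5.35 F [-0.5 -0.4 -2.7] gap 0.21
[[-20.2, -25.2, -4.0, -3.3], [-18.7, -26.3, -4.0, -3.3], [-17.2, -27.3, -4.0, -3.3], [-15.6, -28.3, -4.0, -3.3], [-13.9, -29.1, -4.0, -3.3]]
```

send_rows(
  moves=[
    [-10.2,-13,-3,-3.3],
    [-18.7,-26.3,-4,-3.3],
    [-17.2,-27.3,-4,-3.3],
    [-15.6,-28.3,-4,-3.3],
    [-18,-30,-5,-3.3],
  ],
)

```text
time_s: 5.85
position: [445.9, 251.4, 196.1]
tcp_rot: [-0.001, 0.307, 0.952, -0.001]
wrist_force: [0.0, -0.7, -1.5]
finger_gap: 0.212
```

```bash
python3 -c "
from h import *
y=np.array([np.cos(np.radians(163)),np.sin(np.radians(163))]);o=np.array([506.5,67.5])
plan([*(o-40*y),195],163,10)
"
```

```text
pos [445.9 251.4 196.1] phi 144.23 tilt [-1.9e-03 -8.0e-04 -1.0e+00] t 5.85 F [ 0.  -0.7 -1.5] gap 0.212
[[-19.5, -10.1, 0.1, -1.9], [-19.1, -10.7, 0.1, -1.9], [-18.8, -11.3, 0.1, -1.9], [-18.4, -11.9, 0.1, -1.9], [-18.0, -12.5, 0.1, -1.9]]
[[-17.5, -13.1, 0.1, -1.9], [-17.1, -13.7, 0.1, -1.9], [-16.7, -14.2, 0.1, -1.9], [-16.2, -14.8, 0.1, -1.9], [-15.7, -15.3, 0.1, -1.9]]
```

send_rows(
  moves=[
    [-19.5,-10.1,0,-1.9],
    [-19.1,-10.7,0,-1.9],
    [-18.8,-11.3,0,-1.9],
    [-18.4,-11.9,0,-1.9],
    [-18,-12.5,0,-1.9],
  ],
)

```text
time_s: 6.35
position: [496.2, 153.7, 196.2]
tcp_rot: [-0.001, 0.228, 0.974, -0.0]
wrist_force: [-0.5, 0.6, -2.4]
finger_gap: 0.209
```

send_rows(
  moves=[
    [-17.5,-13.1,0,-1.9],
    [-17.1,-13.7,0,-1.9],
    [-16.7,-14.2,0,-1.9],
    [-16.2,-14.8,0,-1.9],
    [-12,-12,0,-1.9],
  ],
)

```text
time_s: 6.85
position: [543.4, 60.1, 196.1]
tcp_rot: [-0.001, 0.147, 0.989, -0.0]
wrist_force: [0.6, -0.3, -3.1]
finger_gap: 0.21
```

send_rows(
  moves=[
    [0,0,0,0],
    [0,0,0,0],
    [0,0,0,0],
    [0,0,0,0],
    [0,0,0,0],
  ],
)

```text
time_s: 7.35
position: [543.1, 61.8, 197.1]
tcp_rot: [-0.0, 0.147, 0.989, 0.0]
wrist_force: [0.3, 0.0, -2.0]
finger_gap: 0.212
```

```bash
python3 -c "
from h import *
d=imaging.get_image('wrist');cv2.imwrite('pics/w5.png',d['frame'])
y=np.array([np.cos(np.radians(163)),np.sin(np.radians(163))]);o=np.array([506.5,67.5])
plan([*(o-40*y),195],163,1)
s=imaging.get_image('scene');cv2.imwrite('pics/s5.png',s['frame'])
"
```

```text
pos [543.2  61.7 197.2] phi 163.08 tilt [ 0.e+00  1.e-04 -1.e+00] t 7.4 F [ 0.3  1.  -2.9] gap 0.212
[[-3.2, -5.2, 2.2, 0.1]]
```

View pics/w5.png

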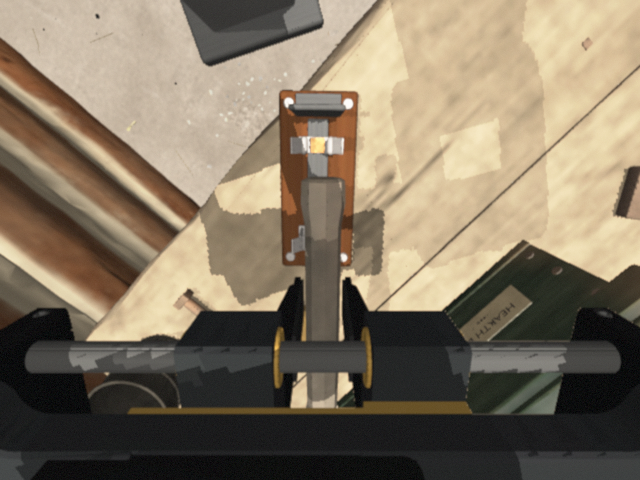

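View pics/s5.png

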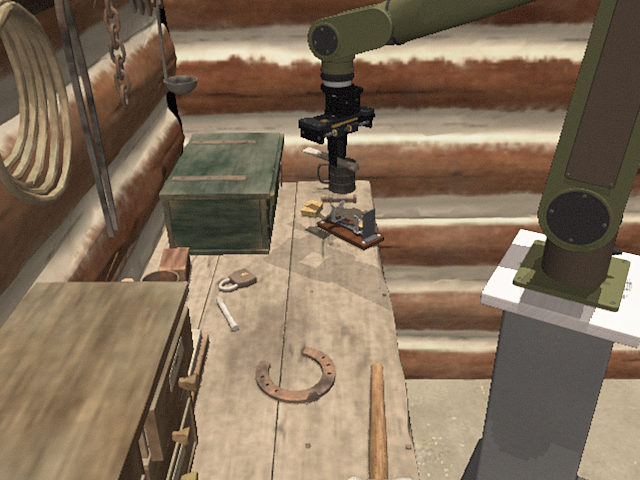

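```bash
python3 -c "
from h import *
d=imaging.get_image('wrist');crop(d,265,75,375,275,4,'pics/w6.png')
"
```

```text
(no output)
```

View pics/w6.png

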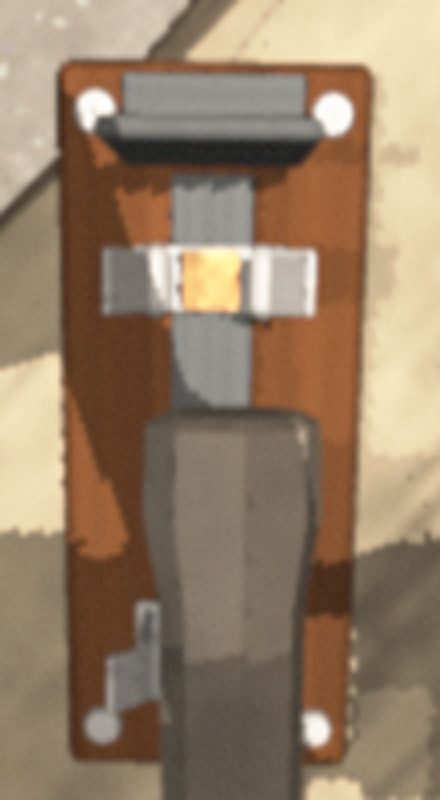

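```bash
cat > m.py <<'E'
from h import *
d=imaging.get_image('wrist');t=imaging.get_image('top')
w=lambda x,y:(x/4-.4+265,y/4-.4+75)
r=lambda x,y:(x/5-.4+355,y/5-.4+200)
s,p,f,A=state();print(p,f)
P=[at_z(d,*w(*q),14) for q in [(60,65),(370,70),(348,762),(72,760)]]
for q in P: print(q.round(1))
y=P[0]+P[1]-P[2]-P[3];y/=np.linalg.norm(y);m=sum(P)/4;o=m-4*y
print(np.linalg.norm(P[0]-P[1]),np.linalg.norm(P[0]-P[3]))
print('wrist rack y',np.degrees(np.arctan2(y[1],y[0])),'o',o)
print('cork tri',tri([(d,*w(212,280)),(t,*r(182,340))]))
for z in (40,50,60): print('cork',z,at_z(d,*w(212,280),z),at_z(t,*r(182,340),z), 'chk',o+40*y)
# corner tri
for a,b in [((60,65),(243,490)),((370,70),(55,447)),((348,762),(153,35)),((72,760),(328,75))]:
  pass
Q=[tri([(d,*w(*a)),(t,*r(*b))]) for a,b in [((60,65),(55,447)),((370,70),(243,490))]]
Q2=[tri([(d,*w(*a)),(t,*r(*b))]) for a,b in [((60,65),(243,490)),((370,70),(55,447))]]
print(Q,Q2)
# head in tool frame
H=at_z(d,*w(231,412),p[2]-16.6); x=A[:,0]; print('head fwd',(H-p)@x,'lat',(H-p)@A[:,1])
B=at_z(d,*w(232,770),p[2]-16.6); print('shank low',(B-p)@x,(B-p)@A[:,1])
print('rack o in tool',(o-p)@x,(o-p)@A[:,1])
E
python3 m.py
```

```text
[543.30442988  61.36757875 197.20137879] 163.05355417715927
[417.7  63.4  14. ]
[438.2 127.6  14. ]
[590.9  80.1  14. ]
[570.3  14.3  14. ]
67.37242446543864 160.3630997486847
wrist rack y 162.42589435889045 o [508.09881059  70.14118065  14.        ]
cork tri [469.0490925   81.03760415  40.30894311]
cork 40 [470.02649822  82.17063941  40.        ] [468.12383495  79.85439144  40.        ] chk [469.96572162  82.21874358  14.        ]
cork 50 [469.95113087  82.32387663  50.        ] [466.55983342  81.28367253  50.        ] chk [469.96572162  82.21874358  14.        ]
cork 60 [469.87576352  82.47711386  60.        ] [464.99583189  82.71295361  60.        ] chk [469.96572162  82.21874358  14.        ]
[array([427.70227613,  98.47873599,  63.1235818 ]), array([426.73923915,  95.59814543, 148.19002006])] [array([416.8409688 ,  61.07152242,  14.59745807]), array([436.78966459, 126.66290605,  11.73296899])]
head fwd 63.30001380178426 lat 2.408149273962083
shank low 19.78696522406356 2.5381818691862
rack o in tool 36.247875791877384 -1.8737679172721595
```

send_rows(
  moves=[
    [8,-1.2,12,0.1],
    [8,-1.2,14,0.1],
    [8,-1.2,14,0.1],
    [6,-1.2,12,0.1],
    [0,0,6,0.1],
  ],
)

```text
time_s: 8.1
position: [511.0, 65.5, 136.5]
tcp_rot: [-0.002, 0.152, 0.988, -0.0]
wrist_force: [0.2, 0.4, -1.7]
finger_gap: 0.212
```

send_rows(
  moves=[
    [0,0,0,0],
    [0,0,0,0],
    [0,0,0,0],
    [0,0,0,0],
    [0,0,0,0],
  ],
)

```text
time_s: 8.6
position: [513.8, 65.4, 139.7]
tcp_rot: [0.001, 0.152, 0.988, 0.0]
wrist_force: [-0.9, -0.6, -2.4]
finger_gap: 0.216
```

```bash
python3 -c "
from h import *
d=imaging.get_image('wrist');crop(d,235,40,405,280,3,'pics/w7.png')
s,p,f,A=state();print(p,f,s['wrist_force'],A[:,2])
t=imaging.get_image('top');cv2.imwrite('pics/t7.png',t['frame'])
"
```

```text
[513.61572579  65.41555084 139.58790776] 162.539993599383 [-1.61537837  0.19008419 -2.54972191] [ 7.60317341e-04  5.82580495e-06 -9.99999711e-01]
```

View pics/w7.png

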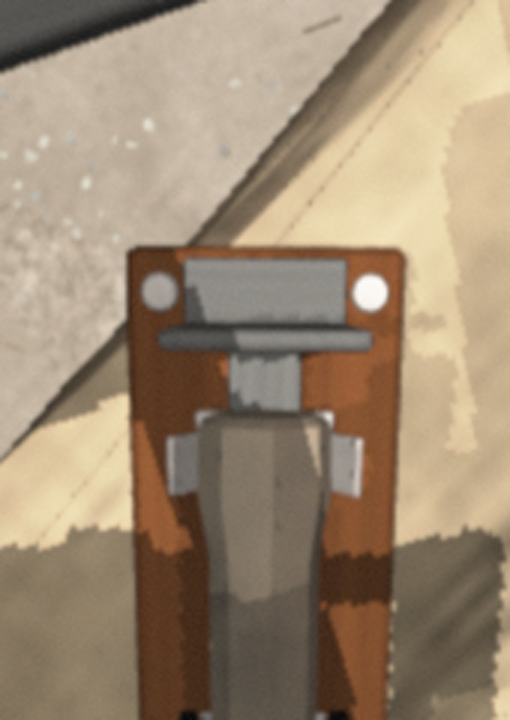

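```bash
python3 -c "
from h import *
d=imaging.get_image('wrist')
s,p,f,A=state();w=lambda x,y:(x/3-.33+235,y/3-.33+40)
g=lambda u,z:(A.T@(at_z(d,*w(*u),z)-p)).round(1)
print(p,'head',g((265,418),p[2]-16.6),'stop',g((266,350),86),g((266,328),86),'bar end',g((265,352),40))
for z in (70,80,90): print('clip',z,g((167,497),z),g((362,497),z),g((264,437),z))
"
```

```text
[513.43554574  65.41641115 139.38108994] head [62.5  2.6 16.6] stop [71.   2.9 53.4] [74.9  2.9 53.4] bar end [68.6  2.8 99.4]
clip 70 [ 40.8 -17.5  69.4] [40.8 22.8 69.4] [53.1  2.5 69.4]
clip 80 [ 42.6 -16.6  59.4] [42.6 21.9 59.4] [54.4  2.5 59.4]
clip 90 [ 44.4 -15.7  49.4] [44.4 20.9 49.4] [55.6  2.5 49.4]
```

send_rows(
  moves=[
    [0,0,5,0],
    [0,0,6,0],
    [0,0,6,0],
    [0,0,6,0],
    [0,0,4,0],
  ],
)

```text
time_s: 9.25
position: [512.8, 65.4, 111.0]
tcp_rot: [-0.001, 0.152, 0.988, -0.0]
wrist_force: [-0.3, 0.3, -1.3]
finger_gap: 0.212
```

send_rows(
  moves=[
    [0,0,2,0],
    [0,0,2,0],
    [0,0,2,0],
    [0,0,2,0],
    [0,0,2,0],
  ],
)

```text
time_s: 9.75
position: [513.4, 65.4, 102.2]
tcp_rot: [0.0, 0.152, 0.988, 0.0]
wrist_force: [0.4, 0.6, -2.4]
finger_gap: 0.212
```

send_rows(
  moves=[
    [0,0,1.5,0],
    [0,0,1.5,0],
    [0,0,1.5,0],
    [0,0,1.5,0],
    [0,0,1,0],
  ],
)

```text
time_s: 10.25
position: [513.2, 65.4, 95.0]
tcp_rot: [-0.0, 0.152, 0.988, -0.0]
wrist_force: [0.6, -0.5, -1.9]
finger_gap: 0.215
```

send_rows(
  moves=[
    [0,0,1,0],
    [0,0,1,0],
    [0,0,1,0],
    [0,0,1,0],
    [0,0,0,0],
  ],
)

```text
time_s: 10.75
position: [513.2, 65.4, 91.0]
tcp_rot: [-0.0, 0.152, 0.988, -0.0]
wrist_force: [-0.5, 0.7, -2.2]
finger_gap: 0.211
```

```bash
python3 -c "
from h import *
d=imaging.get_image('wrist');crop(d,235,40,405,280,3,'pics/w8.png')
s,p,f,A=state();print(p,f,s['wrist_force'],A[:,2])
"
```

```text
[513.22541447  65.4336705   91.0661887 ] 162.54148049653347 [ 0.0987068  -0.16450141 -1.62262664] [-1.75931043e-04  2.93842000e-06 -9.99999985e-01]
```

View pics/w8.png

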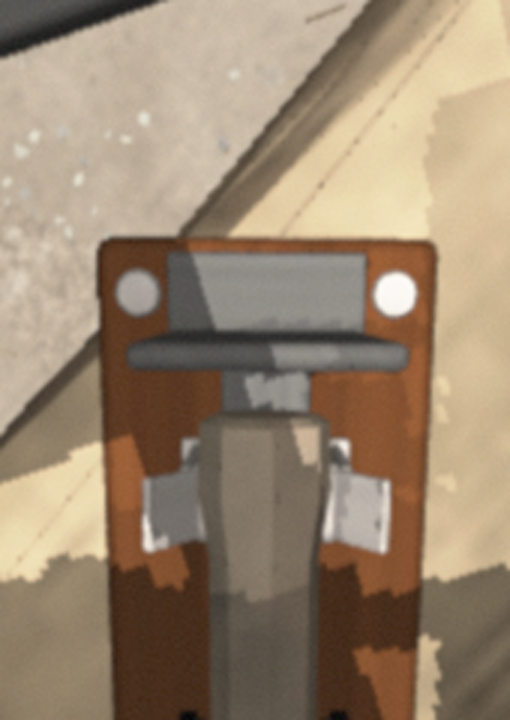

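send_rows(
  moves=[
    [0,0,1,0],
    [0,0,1,0],
    [0,0,1,0],
    [0,0,1,0],
    [0,0,0,0],
  ],
)

```text
time_s: 11.3
position: [513.1, 65.4, 86.9]
tcp_rot: [-0.0, 0.152, 0.988, -0.0]
wrist_force: [0.9, 0.2, -2.1]
finger_gap: 0.216
```

send_rows(
  moves=[
    [0,0,1,0],
    [0,0,1,0],
    [0,0,1,0],
    [0,0,0,0],
    [0,0,0,0],
  ],
)

```text
time_s: 11.8
position: [513.3, 65.4, 84.1]
tcp_rot: [-0.0, 0.152, 0.988, -0.0]
wrist_force: [-0.1, 0.6, -1.6]
finger_gap: 0.214
```

send_rows(
  moves=[
    [0,0,1,0],
    [0,0,1,0],
    [0,0,1,0],
    [0,0,0,0],
    [0,0,0,0],
  ],
)

```text
time_s: 12.3
position: [513.4, 65.5, 81.2]
tcp_rot: [0.0, 0.152, 0.988, 0.0]
wrist_force: [1.2, -0.0, -1.6]
finger_gap: 0.21
```

send_rows(
  moves=[
    [0,0,1,0],
    [0,0,1,0],
    [0,0,0,0],
    [0,0,0,0],
    [0,0,0,0],
  ],
)

```text
time_s: 12.8
position: [514.0, 65.4, 80.1]
tcp_rot: [0.001, 0.152, 0.988, 0.0]
wrist_force: [-0.4, 0.4, 5.4]
finger_gap: 0.211
```

send_rows(
  moves=[
    [0,0,1,0],
    [0,0,1,0],
    [0,0,0,0],
    [0,0,0,0],
    [0,0,0,0],
  ],
)

```text
time_s: 13.3
position: [514.5, 65.3, 78.6]
tcp_rot: [0.001, 0.152, 0.988, 0.0]
wrist_force: [-0.8, 0.2, 6.4]
finger_gap: 0.213
```

send_rows(
  moves=[
    [0,0,1,0],
    [0,0,1,0],
    [0,0,0,0],
    [0,0,0,0],
    [0,0,0,0],
  ],
)

```text
time_s: 13.8
position: [514.9, 65.2, 76.9]
tcp_rot: [0.002, 0.152, 0.988, 0.0]
wrist_force: [-1.0, -1.1, 7.1]
finger_gap: 0.213
```

```bash
python3 -c "
from h import *
d=imaging.get_image('wrist');crop(d,235,40,405,280,3,'pics/w9.png')
s,p,f,A=state();print(p,f,s['wrist_force'],s['ft_torque'],A[:,2])
"
```

```text
[514.89482007  65.26417293  76.9395083 ] 162.54360661872343 [ 0.85664554 -1.04555197  7.49904942] [-0.06918088  0.12494241  0.00352708] [ 3.65525416e-03 -3.23727703e-04 -9.99993267e-01]
```

View pics/w9.png

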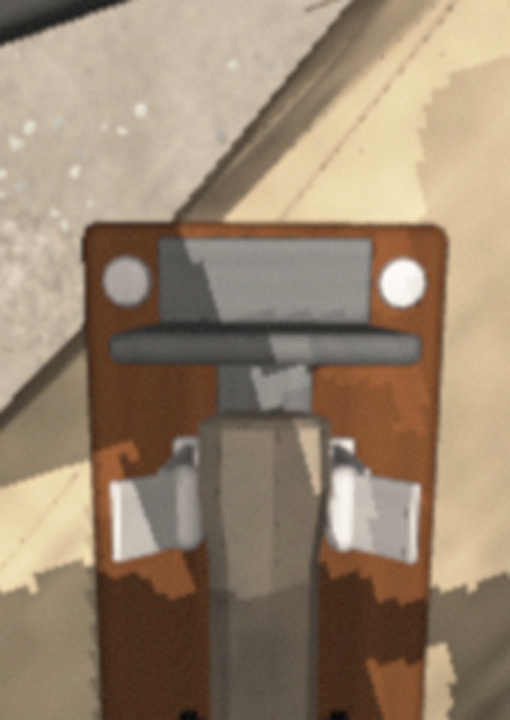

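The shank is centred in the head clip and spreading its fingers (the clip spans 111–418 in the crop, with the shank at 264). I'll keep pressing.

send_rows(
  moves=[
    [0,0,1,0],
    [0,0,1,0],
    [0,0,0,0],
    [0,0,0,0],
    [0,0,0,0],
  ],
)

```text
time_s: 14.35
position: [514.9, 65.2, 74.8]
tcp_rot: [0.002, 0.152, 0.988, 0.0]
wrist_force: [1.2, -0.2, 7.1]
finger_gap: 0.216
```

send_rows(
  moves=[
    [0,0,1,0],
    [0,0,1,0],
    [0,0,0,0],
    [0,0,0,0],
    [0,0,0,0],
  ],
)

```text
time_s: 14.85
position: [513.8, 65.4, 71.2]
tcp_rot: [0.001, 0.152, 0.988, 0.0]
wrist_force: [3.5, -0.4, 0.3]
finger_gap: 0.216
```

send_rows(
  moves=[
    [0,0,1,0],
    [0,0,1,0],
    [0,0,0,0],
    [0,0,0,0],
    [0,0,0,0],
  ],
)

```text
time_s: 15.35
position: [512.1, 65.6, 67.9]
tcp_rot: [-0.001, 0.152, 0.988, -0.0]
wrist_force: [1.3, 1.5, -7.0]
finger_gap: 0.213
```

send_rows(
  moves=[
    [0,0,1,0],
    [0,0,1,0],
    [0,0,0,0],
    [0,0,0,0],
    [0,0,0,0],
  ],
)

```text
time_s: 15.85
position: [512.7, 65.5, 66.7]
tcp_rot: [-0.001, 0.152, 0.988, -0.0]
wrist_force: [-0.8, 1.3, -4.5]
finger_gap: 0.215
```

send_rows(
  moves=[
    [0,0,1,0],
    [0,0,0,0],
    [0,0,0,0],
    [0,0,0,0],
    [0,0,0,0],
  ],
)

```text
time_s: 16.35
position: [513.3, 65.4, 66.1]
tcp_rot: [-0.0, 0.152, 0.988, -0.0]
wrist_force: [0.8, -0.2, -4.7]
finger_gap: 0.212
```

send_rows(
  moves=[
    [0,0,0.5,0],
    [0,0,0.5,0],
    [0,0,0,0],
    [0,0,0,0],
    [0,0,0,0],
  ],
)

```text
time_s: 16.85
position: [513.6, 65.4, 65.4]
tcp_rot: [0.0, 0.152, 0.988, -0.0]
wrist_force: [0.3, -0.3, -2.1]
finger_gap: 0.212
```

send_rows(
  moves=[
    [0,0,0.5,0],
    [0,0,0.5,0],
    [0,0,0,0],
    [0,0,0,0],
    [0,0,0,0],
  ],
)

```text
time_s: 17.35
position: [513.6, 65.4, 64.8]
tcp_rot: [0.0, 0.152, 0.988, 0.0]
wrist_force: [-2.0, 0.3, 4.1]
finger_gap: 0.209
```

send_rows(
  moves=[
    [0,0,0.4,0],
    [0,0,0.4,0],
    [0,0,0,0],
    [0,0,0,0],
    [0,0,0,0],
  ],
)

```text
time_s: 17.85
position: [513.7, 65.4, 64.7]
tcp_rot: [0.0, 0.152, 0.988, -0.0]
wrist_force: [-4.6, -0.6, 8.7]
finger_gap: 0.214
```

```bash
python3 -c "
from h import *
d=imaging.get_image('wrist');crop(d,235,40,405,280,3,'pics/w10.png')
s,p,f,A=state();print(p,f,s['wrist_force'],A.T@s['ft_torque'],A[:,2])
"
```

```text
[513.67045763  65.4070686   64.71608566] 162.5485048630401 [-4.70197914 -0.12041474  9.64095216] [ 0.3011302   0.7650945  -0.01659401] [ 2.89084967e-04 -1.83684156e-04 -9.99999941e-01]
```

View pics/w10.png

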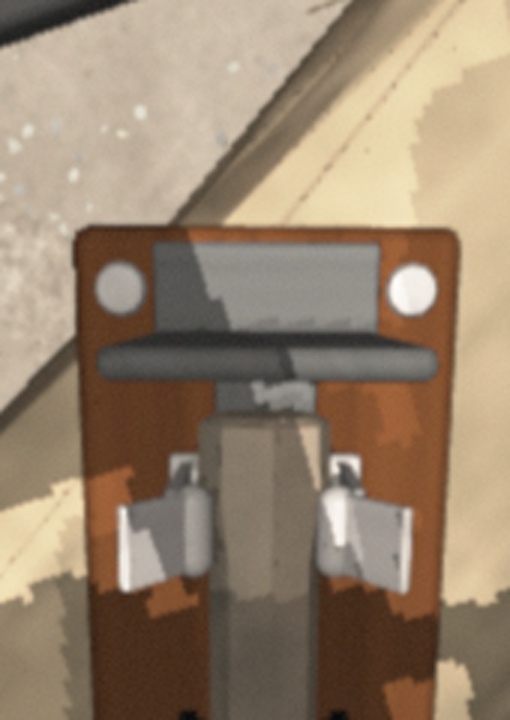

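Both beads have closed over the shank and it bears on the saddle at about 10 N in total. I'll ease the pressure and slide it towards the stop.

send_rows(
  moves=[
    [0,0,-0.5,0],
    [0,0,-0.5,0],
    [0.5,0,0,0],
    [1,0,0,0],
    [1,0,0,0],
  ],
)

```text
time_s: 18.4
position: [511.8, 66.1, 64.8]
tcp_rot: [0.001, 0.152, 0.988, 0.0]
wrist_force: [2.7, -0.9, 2.9]
finger_gap: 0.213
```

send_rows(
  moves=[
    [1,0,0,0],
    [1,0,0,0],
    [0.5,0,0,0],
    [0,0,0,0],
    [0,0,0,0],
  ],
)

```text
time_s: 18.9
position: [509.0, 67.0, 64.8]
tcp_rot: [0.001, 0.152, 0.988, 0.0]
wrist_force: [3.3, 0.5, 4.3]
finger_gap: 0.215
```

send_rows(
  moves=[
    [1,0,0,0],
    [0.5,0,0,0],
    [0.5,0,0,0],
    [0,0,0,0],
    [0,0,0,0],
  ],
)

```text
time_s: 19.4
position: [507.0, 67.6, 64.8]
tcp_rot: [0.0, 0.152, 0.988, 0.0]
wrist_force: [3.8, -1.3, 5.7]
finger_gap: 0.212
```

send_rows(
  moves=[
    [0.5,0,0,0],
    [0.5,0,0,0],
    [0,0,0,0],
    [0,0,0,0],
    [0,0,0,0],
  ],
)

```text
time_s: 19.9
position: [506.4, 67.7, 64.8]
tcp_rot: [0.001, 0.152, 0.988, 0.0]
wrist_force: [5.0, -1.3, 4.7]
finger_gap: 0.212
```

send_rows(
  moves=[
    [0.5,0,0,0],
    [0.5,0,0,0],
    [0,0,0,0],
    [0,0,0,0],
    [0,0,0,0],
  ],
)

```text
time_s: 20.4
position: [506.3, 67.8, 64.8]
tcp_rot: [0.002, 0.152, 0.988, -0.0]
wrist_force: [9.0, -2.5, 0.9]
finger_gap: 0.21
```

```bash
python3 -c "
from h import *
d=imaging.get_image('wrist');crop(d,260,120,380,240,6,'pics/w11.png')
s,p,f,A=state();print(p,f,s['wrist_force'],A.T@s['ft_torque'],A[:,2])
"
```

```text
[506.3467564   67.74238827  64.80108019] 162.54444334718835 [ 8.21335926 -1.95376376  1.52328279] [-0.06643152 -1.5336233   0.04975694] [ 4.56259598e-03 -7.30122306e-04 -9.99989325e-01]
```

View pics/w11.png

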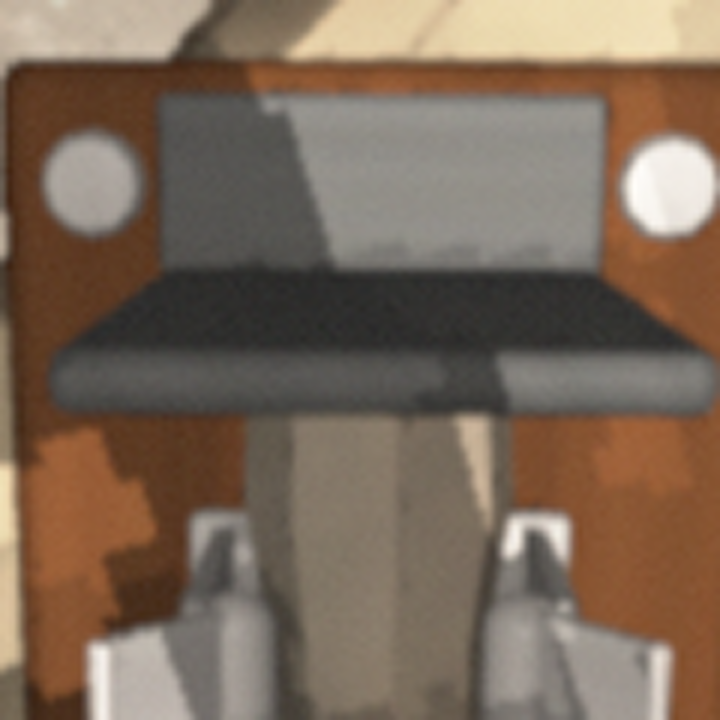

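send_rows(
  moves=[
    [0.5,0,0,0],
    [0,0,0.5,0],
    [0,0,0.5,0],
    [0,0,0,0],
    [0,0,0,0],
  ],
)

```text
time_s: 20.95
position: [506.4, 67.8, 64.8]
tcp_rot: [0.003, 0.152, 0.988, -0.0]
wrist_force: [7.5, -2.7, 5.3]
finger_gap: 0.212
```

send_rows(
  moves=[
    [-0.5,0,-0.5,0],
    [-0.5,0,-0.5,0],
    [0,0,0,0],
    [0,0,0,0],
    [0,0,0,0],
  ],
)

```text
time_s: 21.45
position: [506.4, 67.7, 64.8]
tcp_rot: [0.002, 0.152, 0.988, -0.0]
wrist_force: [7.0, -2.0, 2.9]
finger_gap: 0.21
```

send_rows(
  moves=[
    [0,0,0,0],
    [0,0,0,0],
    [0,0,0,0],
    [0,0,0,0],
    [0,0,0,0],
  ],
  grip=0.45,
)

```text
time_s: 21.95
position: [504.4, 68.1, 63.7]
tcp_rot: [-0.001, 0.152, 0.988, -0.0]
wrist_force: [0.2, -0.3, 0.3]
finger_gap: 0.447
```

send_rows(
  moves=[
    [0,0,0,0],
    [0,0,0,0],
    [0,0,0,0],
    [0,0,0,0],
    [0,0,0,0],
  ],
)

```text
time_s: 22.45
position: [505.2, 68.0, 64.4]
tcp_rot: [0.0, 0.152, 0.988, 0.0]
wrist_force: [0.7, 0.4, 0.9]
finger_gap: 0.448
```

Released, with forces near zero. I'll retreat straight up and look.

send_rows(
  moves=[
    [0,0,-4,0],
    [0,0,-10,0],
    [0,0,-18,0],
    [0,0,-25,0],
    [0,0,-25,0],
  ],
)

```text
time_s: 22.95
position: [505.1, 68.0, 147.9]
tcp_rot: [0.0, 0.152, 0.988, 0.0]
wrist_force: [0.5, 0.5, 0.5]
finger_gap: 0.451
```

send_rows(
  moves=[
    [-8,0,-20,0],
    [-15,0,-15,0],
    [-15,0,-8,0],
    [-8,0,0,0],
    [0,0,0,0],
  ],
)

```text
time_s: 23.45
position: [549.6, 53.9, 189.8]
tcp_rot: [0.0, 0.152, 0.988, 0.0]
wrist_force: [-1.0, 0.4, -0.2]
finger_gap: 0.45
```

send_rows(
  moves=[
    [0,0,0,0],
    [0,0,0,0],
    [0,0,0,0],
    [0,0,0,0],
    [0,0,0,0],
  ],
)

```text
time_s: 23.95
position: [548.8, 54.3, 189.2]
tcp_rot: [-0.0, 0.152, 0.988, -0.0]
wrist_force: [0.5, -0.4, -0.4]
finger_gap: 0.45
```

```bash
python3 -c "
from h import *
d=imaging.get_image('wrist');crop(d,220,60,420,320,3,'pics/w12.png')
s,p,f,A=state();print(p,f,s['wrist_force'])
t=imaging.get_image('scene');crop(t,180,170,400,340,3,'pics/s12.png')
"
```

```text
[548.87914767  54.2477898  189.26040872] 162.54844461880825 [0.05276893 0.34794369 0.65216627]
```

View pics/w12.png

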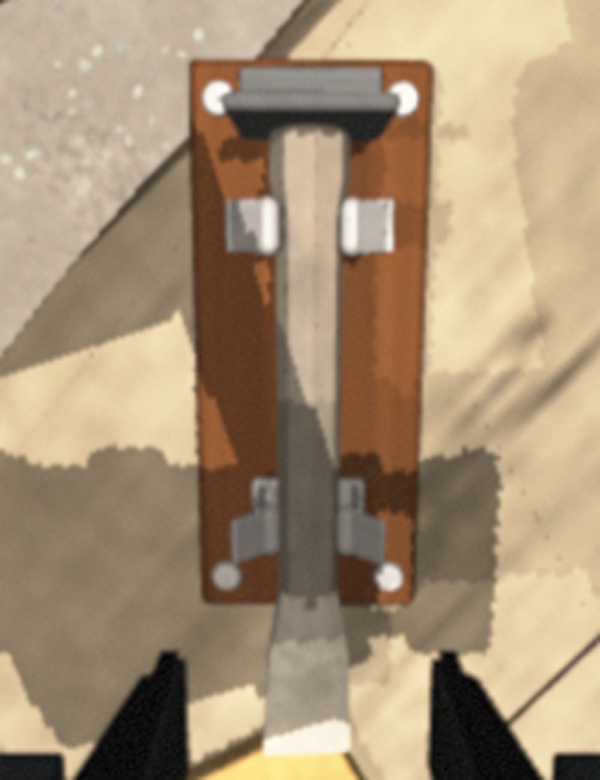

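View pics/s12.png

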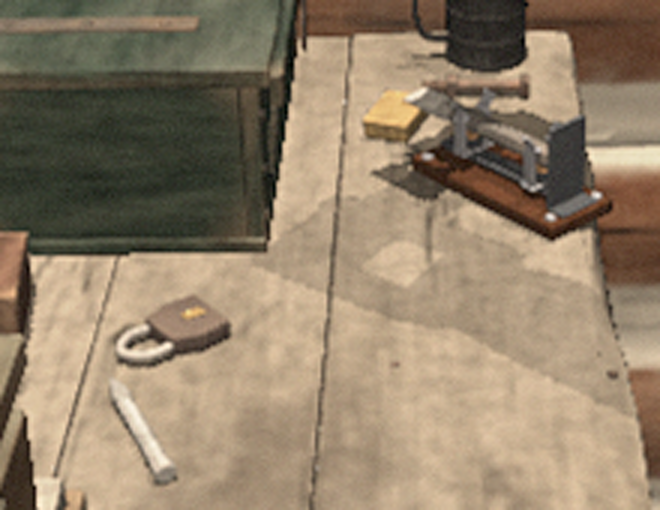

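```bash
python3 -c "
from h import *
t=imaging.get_image('scene');crop(t,310,190,390,255,10,'pics/s13.png')
y=np.array([np.cos(np.radians(162.5)),np.sin(np.radians(162.5)),0]);tcp=np.array([506.4,67.7,48.2])
c=lambda q:((q-[310,190]+.5)*10).round()
for k in (64,40,-40,-60,-112): print(k,c(proj(t,tcp+(k)*y)),c(proj(t,tcp+k*y+[0,0,17])))
"
```

```text
64 [578. 353.] [580. 288.]
40 [504. 318.] [506. 254.]
-40 [270. 210.] [270. 147.]
-60 [214. 184.] [214. 121.]
-112 [ 73. 118.] [73. 57.]
```

View pics/s13.png

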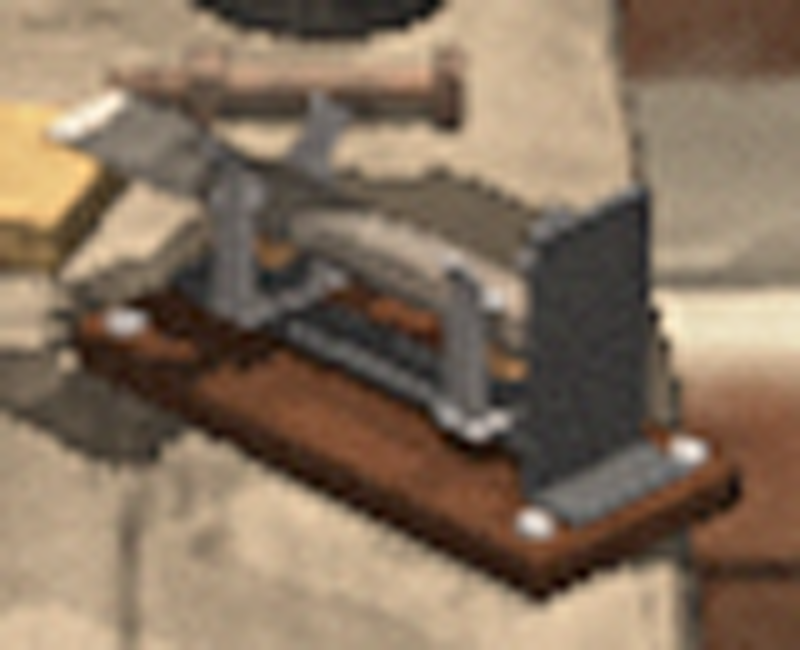

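```bash
python3 -c "
from bench import robot,job_done
print(robot.sense()['time_s'],job_done())"
```

```text
the job is handed in; nothing more can be done
24.1 None
```

The cold chisel is in the rack: both clips have snapped over its shank, the head is against the stop, and the gripper has let go and moved clear. I handed the job in at 24.1 s.

- **Pressing:** The shank met the beads at about 64 mm above the bench and took about 10 N in total to go through. It seated at about 48 mm, matching the 17 mm drop you gave. The highest total wrist reading on the saddles was about 12 N for both clips together, at the ends of the steps, so each clip stayed under 22 N.
- **Stop:** I slid it about 7.6 mm. It then stopped moving while the push rose to about 9 N. It was still pushing with about 7 N when I opened the jaws.
- **Last pictures:** The shank lies in both clips. It is level: the shank and blade tip show within about 1.5 pixels of where a seated chisel should. The head is at the stop face. The punch, padlock and bolt were never approached while gripping or placing, and the padlock and punch look unmoved. I judged this by eye and did not re-measure their positions.
- **Disagreements:** Wrist and top cameras differed by 2–6 mm on single points. Triangulated heights of the chisel were off by up to 17 mm (about −6 mm for the head, where 11 was expected). I therefore aligned by comparing chisel and clips directly in the wrist image and found the depth by feel.

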